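Turn a plaster texture block to its blank face in a sloped carving clamp

TASK

The plaster texture block in the sloped carving clamp is carved on three of its long faces; get it ready for carving the last one. Draw the sliding jaw back, take the block out, give it a quarter turn so that the blank long face, which was against the sliding jaw, faces up out of the clamp, and seat it flat on the bed, square against the bottom ledge and centred on it. Then push the jaw up to the block so that it is held firmly, but do not crush the plaster, let go, and leave the loop tool, the water pot and the clay disc where they are.

Things in the scene. Friction and masses are not known exactly. Their poses are not given: they have to be found in the camera images.
- stand: carving clamp, fixed to the table: a 210 x 150 mm wooden base board (12 mm thick) carrying a wooden bed hinged up at 35 degrees towards the robot side. Origin on the table under the middle of the stand, x to the high back of the bed, y across it to the left, z up. It takes the table from x = -117 to +93 mm and y = -75 to +75 mm of this origin; the top back edge of the bed stands 140 mm high
- bed: the sloped bed, 200 mm long, 150 mm wide, fixed to the stand. Origin on the bed surface, in the middle, at the foot of the ledge's inner face; x runs up the slope (35 degrees above level), y across to the left, z square out of the bed. The ledge (fixed jaw, cork faced) fills x = -26 to 0, is 46 mm wide (y) and 24 mm high; the bed surface runs from x = -35 to +165 mm
- clamp_jaw (a joint): the sliding jaw on the bed: its value is the opening in m between the ledge's inner face and the jaw's free face, 0 (shut) to 0.088. Slides along the bed's x with a stiff friction of about 7 N and stays where it is left. Dark wood, 46 mm wide (y), 40 mm long (x), 29 mm high, a grip fin on top. Its cork pad gives up to 3 mm on a rubber backing (4 N per mm), then is hard
- jaw_grip (a point): grip point of the jaw's fin, a wooden fin 22 mm long (along bed x), 14 mm thick (bed y), whose top is 60 mm above the bed; this point is on its middle line, 51 mm above the bed, 22 mm above the jaw's top (46 mm wide) and 28 mm up the slope from the jaw's face
- block: loose plaster block, 44 (x) x 66 (y) x 54 (z) mm, 0.18 kg, origin at its centre. Long faces +z (chevrons), -x (ridges), -z (dots) are carved; the +x one is blank; the ends (+-y) are plain. At the start its axes are along the bed's: -z face on the bed, -x face at the ledge, blank face to the jaw (0 to 6 mm gap). Its ends stand out about 10 mm beside the 46 mm wide jaws: hold it by them
- blank_face (a point): centre of the block's blank long face (66 x 54 mm), 22 mm from the block's centre along the block's +x
- loop_tool: loose loop trimming tool with a wooden handle, 30 x 189 x 12 mm, lying on the table at the right of the clamp; to be left alone
- water_pot: loose grey plastic water pot, 99 mm wide, 76 mm high, at the right of the clamp; origin at the centre of its underside; to be left alone
- stamped_disc: loose flat clay disc, 83 x 98 x 15 mm, at the right of the clamp; to be left alone. The table at the left of the clamp is free for at least 0.32 m from the clamp's middle
Not all that is in view belongs to the job. What is shaped like the block but brown or pink is not meant.

How it is judged:
On the way, in this order (a step that is already met when the one before it is completed fails the run):
1. the sliding jaw is drawn back far enough for the turned block (value of joint clamp_jaw above 0.0545 m), for 0.1 s.
2. the block is lifted clear of the jaws ((z of block in the frame of bed above 0.065 m or x of block in the frame of bed below -0.06 m)), for 0.1 s.
At the end, for the whole second after the job is handed in: Blank face up; block flat on the bed and at the ledge (centre within 2.5 mm in height, 3 mm along, 12 mm of the ledge's middle across, square within 4 degrees); jaw against it (opening 49.5 to 55.5 mm), still pressing with over 3 N when let go; block at rest (z of blank_face in the frame of bed above 0.0405 m and z of block in the frame of bed between 0.0195 and 0.0245 m and x of block in the frame of bed between 0.024 and 0.03 m and y of block in the frame of bed between -0.012 and 0.012 m and angle between the x axis of block and the z axis of bed, either way round below 0.07 rad and angle between the y axis of block and the y axis of bed, either way round below 0.07 rad and value of joint clamp_jaw between 0.0495 and 0.0555 m and contact force between clamp_jaw and block above 3 N and linear speed of block below 0.01 m/s); the robot touches nothing.
It fails at once if the jaw is forced against the plaster block with more than 60 N (contact force between clamp_jaw and block above 60 N).
It fails at once if the loop tool is shifted more than 25 mm (distance of loop_tool from where it was at the start of the episode above 0.025 m).
It fails at once if the water pot is shifted more than 25 mm (distance of water_pot from where it was at the start of the episode above 0.025 m).
It fails at once if the stamped disc is shifted more than 25 mm (distance of stamped_disc from where it was at the start of the episode above 0.025 m).
It also fails if it takes over 72 s, if anything falls off the work surface, if the arm or the gripper's body presses on something with over 40 N, if the wrist force passes 120 N, or if a joint passes its speed limit or range.

ROBOT

A 6-joint arm with a two-finger parallel gripper is mounted at the origin on the work surface; the furniture and walls round the work are solid. World frame = base frame: x ahead of the robot, y to its left, z up, the work surface at z = 0. Lengths are in m, angles in rad, forces in N, time in s.
With the tool pointing down it reaches from about 0.225 to 0.875 m from the base axis. Payload 3.4 kg.
Tool frame: the origin (TCP) lies at the very end of the fingers, on their centre line; the grasp point (between the pads) lies 19 mm behind it; z points along the fingers, y is the line along which they close (so a half turn about z gives the same grasp; the last joint's range is limited). The gripper opens to 85 mm and grips with 20 to 120 N. Pads are 22 mm wide; open, the fingers measure 114 mm over their backs; the gripper's body (76 mm by 85 mm) begins 54 mm behind the grasp point. The pads swing forward as they close: fully open they stand 13 mm farther back than shut.
Start: joints at [-1.234, 0.276, 1.505, -0, 1.361, -0.121], TCP at [0.254, -0.516, 0.231] pointing down, gripper open.
Joint ranges: [-2.89, 2.89], [-0.75, 2.08], [0.22, 2.7], [-1.18, 4.32], [0.11, 2.71], [-2.7, 2.7]. Speed limits (rad/s): [2.57, 2.57, 3.14, 3.14, 3.14, 3.14].

INTERFACE

Orientations are given as a unit quaternion [w, x, y, z].
In Python, from rig import manip, eyes gives the robot as it stands.
- The arm moves only by the tool servo_tool, never from a script. Its argument "series" is text: rows parted by semicolons, each of 7 numbers parted by spaces: the shift along the tool's x, y, z in m, then the turn, a rotation vector about the tool's x, y, z in degrees, then the closure, from 0 (fully open) to 1 (shut). In form: dx dy dz ax ay az fingers; .... A call has 1 to 5 rows; each row is the pose to reach, as a shift and turn from the pose commanded when the call began, along the tool's axes at that moment; what a row does not reach only later rows make up. A row lasts 1/10 s, in which the tool goes at most 50 mm and 8.59 degrees, less where a joint would pass 70% of its speed; a pose out of reach is approached as far as the arm can. A call with a gripper value outside its range is refused whole. The fingers move at their own pace and stop on an object; "squeeze" is the grip in N (left out, the last holds). Time passes only in rows, so rows that repeat a pose let the fingers close. It gives the time, the measured TCP pose, the force, the opening and the grip force at its end, in the units of the state.
- manip.get_state(): the state, without advancing time (a new reading comes with each control period).
- eyes.get_image(name): name is "scene" or "side" or "wrist"; returns the picture (400x640x3 uint8, red, green, blue); there is no depth.
- eyes.camera_info(name): a dict with "fx", "fy", "cx", "cy" (pixels), "dist" ([k1, k2, p1, p2, k3] as OpenCV has them; the pictures are not rectified), "eye" and "orientation" of the camera in the world. Camera axes: x right, y down, z forward; pixel columns grow to the right and rows downward; lengths in m; the calibration is good to about 2 mm. A picture is of the moment at which its call begins: read the wrist's pose just before it. camera_info takes no time and is no camera call; for the wrist camera it gives the pose at the moment of the call.
- manip.sign_off(): hands the job in; it is judged then, once.
The state is a dict: "clock": time; "qpos": joint angles; "qd": joint speeds; "effort": joint torques, N m; "position": TCP position; "ee_rot": TCP orientation; "contact_force": force on the tool from outside, world axes, zero at the start; "moment": the same for the moment, N m; "width": finger opening in m; "gripper_force": force on a finger pad.
Only numpy, scipy, OpenCV 4.12 (cv2) and the standard library are available. Lean on these libraries where they do the work, as an engineer would, in place of code of your own. Each camera call takes 0.05 s, during which the arm holds its last target. There are 200 camera calls.

## Working session

There is one attempt and no reset: what is moved stays moved. The work goes in short steps, Python scripts to look and compute and a tool call to move; the robot and the scene stay as the last step left them, time stands still between calls to the robot, and variables do not carry over. Pictures are saved under pics/ and viewed, at most 10 in all, crops included, and the job is handed in when it is done.

Besides the shell and the picture viewer there is one more tool, called after ">>>" as a command line: name --argument value ..., lists and objects as JSON in quotes. servo_tool: Moves the arm, as the interface text tells. Its arguments: {"type":"object","properties":{"series":{"type":"string"},"squeeze":{"type":"number"}},"required":["series"]}

```bash
ls; mkdir -p pics; python3 - <<'E'
from rig import manip, eyes
import cv2, numpy as np
s=manip.get_state(); print({k:np.round(v,4).tolist() for k,v in s.items()})
ims=[]
for n in("scene","side"):
    i=eyes.camera_info(n); print(n,i)
    im=eyes.get_image(n); cv2.imwrite(f"pics/{n}0.png",im[:,:,::-1])
print(eyes.camera_info("wrist"))
E
```

```text
pics
{'clock': 0.0, 'qpos': [-1.234, 0.2766, 1.5061, -0.0, 1.3607, -0.121], 'qd': [-0.0018, -0.001, -0.0006, 0.0013, -0.0007, -0.0008], 'effort': [0.0028, -41.6772, -24.5806, 0.0003, 0.0112, -0.0], 'position': [0.2539, -0.5153, 0.2304], 'ee_rot': [-0.0009, 0.9739, 0.2269, -0.0001], 'contact_force': [0.0708, -0.4197, -0.1998], 'moment': [-0.0156, 0.0337, 0.0635], 'gripper_force': 0.0, 'width': 0.0849}
scene {'fx': 467.7251965220471, 'fy': 467.7251965220471, 'cx': 319.82484058726436, 'cy': 199.71620376574512, 'dist': array([-0.1193147,  0.       ,  0.       ,  0.       ,  0.       ]), 'eye': array([-0.06176814,  0.70823505,  0.97443543]), 'orientation': array([ 0.13034122, -0.27871921,  0.87337572, -0.37754685])}
side {'fx': 405.27232168618616, 'fy': 405.27232168618616, 'cx': 314.4689395044555, 'cy': 205.32644592999168, 'dist': array([-0.01516144,  0.        ,  0.        ,  0.        ,  0.        ]), 'eye': array([ 0.57712888, -0.95918564,  0.45283952]), 'orientation': array([-0.5536637 ,  0.8315615 ,  0.03397854, -0.02841535])}
{'fx': 309.77688117990436, 'fy': 309.77688117990436, 'cx': 321.33523597303576, 'cy': 197.6487476400321, 'dist': array([-0.00335955,  0.        ,  0.        ,  0.        ,  0.        ]), 'eye': array([ 0.31320388, -0.48592884,  0.3725444 ]), 'orientation': array([ 0.11336396,  0.84163634, -0.52317498, -0.07130788])}
```

View pics/scene0.png

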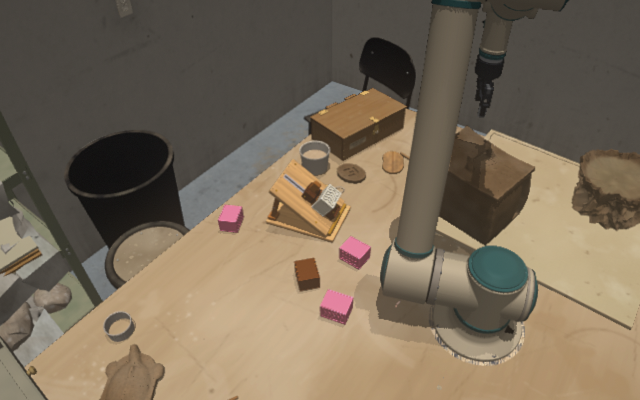

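View pics/side0.png

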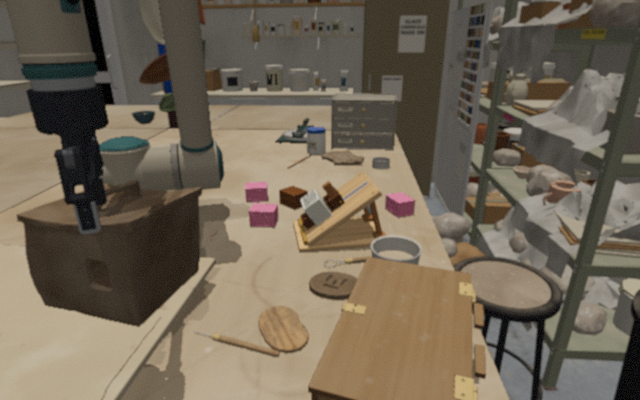

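The scene view shows the clamp at about (312,205), with the white block between ledge and jaw at (328,198). The look-alikes are pink blocks at (231,218), (355,253) and (336,306), and a brown one at (307,274). The only white one sits in the clamp, so that is the block. The side view has it at (315,208). I'll enlarge both to confirm.

```bash
python3 - <<'E'
import cv2, numpy as np
a=cv2.imread("pics/scene0.png")[150:250,255:360]; b=cv2.imread("pics/side0.png")[165:255,285:390]
a=cv2.resize(a,None,fx=6,fy=6,interpolation=cv2.INTER_CUBIC)[:, :]
b=cv2.resize(b,None,fx=6,fy=6,interpolation=cv2.INTER_CUBIC)
cv2.imwrite("pics/ca.png",a);cv2.imwrite("pics/cb.png",b)
E
```

```text
(no output)
```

View pics/ca.png

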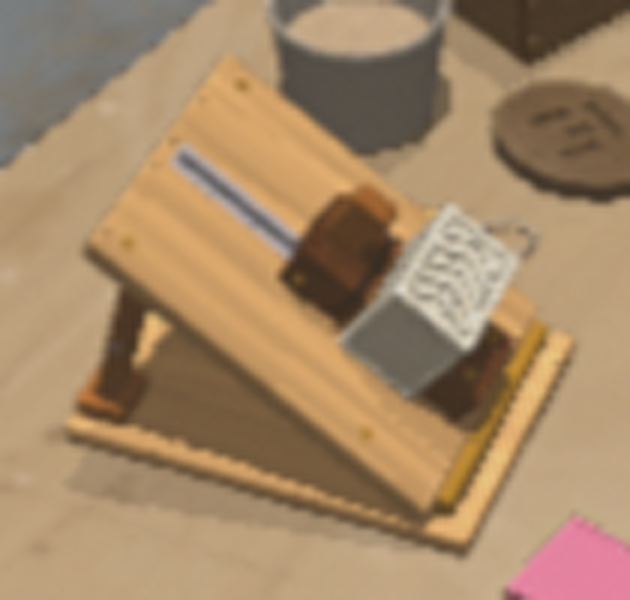

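View pics/cb.png

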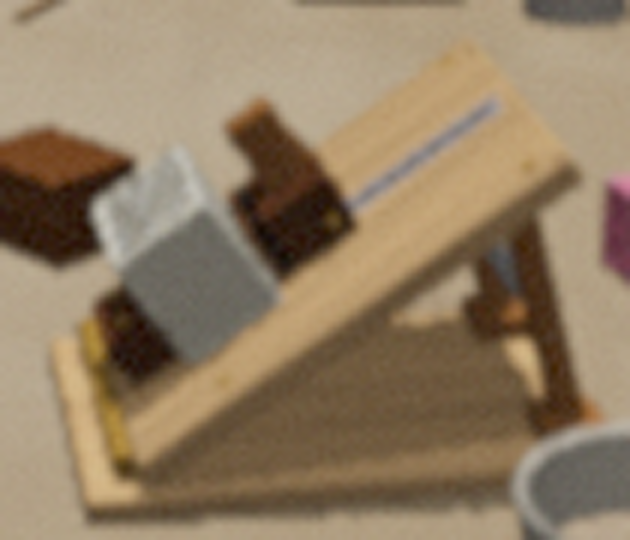

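```bash
cat > h.py <<'E'
from rig import manip, eyes
import cv2, numpy as np
from scipy.spatial.transform import Rotation as R
def q2R(q): return R.from_quat([q[1],q[2],q[3],q[0]])
def proj(P,i):
    Rc=q2R(i["orientation"]).inv(); rv=Rc.as_rotvec(); t=-Rc.apply(i["eye"])
    K=np.array([[i["fx"],0,i["cx"]],[0,i["fy"],i["cy"]],[0,0,1]])
    return cv2.projectPoints(np.array(P,float),rv,t,K,np.array(i["dist"]))[0][:,0]
S=np.deg2rad(35); Z0=0.14-0.165*np.sin(S)
def bedT(p): # p=x,y,yaw of bed origin -> (R,t)
    return R.from_euler("z",p[2])*R.from_euler("y",-S), np.array([p[0],p[1],Z0])
E
cat > fit.py <<'E'
from h import *
from scipy.optimize import least_squares
bedA=[((165,75),(90,245)),((165,-75),(228,58)),((-35,75),(425,497))]
bedB=[((165,75),(470,40)),((165,-75),(578,170)),((-35,-75),(135,462))]
baseA=[((-117,75),(465,535)),((-117,-75),(575,338)),((93,75),(72,418))]
baseB=[((-117,75),(55,345)),((-117,-75),(88,510))]
blkA=[((44,-33,54),(450,205)),((0,-33,54),(525,255)),((0,33,54),(465,350)),((44,33,54),(397,288)),((0,33,0),(408,395)),((44,33,0),(340,342))]
blkB=[((44,33,54),(175,145)),((0,33,54),(92,207)),((0,-33,54),(122,270)),((44,-33,54),(205,205)),((44,-33,0),(280,297)),((0,-33,0),(195,360))]
iA,iB=eyes.camera_info("scene"),eyes.camera_info("side")
px=lambda l,o:(np.array([q for _,q in l])+.5)/6-.5+np.array(o)
def f(p):
    r,t=bedT(p); x0=p[3]; rz=R.from_euler("z",p[2]); e=[]
    for i,o,bed,base,blk in((iA,(255,150),bedA,baseA,blkA),(iB,(285,165),bedB,baseB,blkB)):
        P=[r.apply([a/1e3,b/1e3,0])+t for (a,b),_ in bed]
        P+=[rz.apply([a/1e3-x0,b/1e3,.012-Z0])+t for (a,b),_ in base]
        P+=[r.apply([a/1e3+p[4],b/1e3+p[5],c/1e3])+t for (a,b,c),_ in blk]
        e.append((proj(P,i)-px(bed+base+blk,o)))
    return np.concatenate(e).ravel()
s=least_squares(f,[.55,.1,-.2,0,0,0],loss="soft_l1")
print(np.round(s.x,4),np.degrees(s.x[2])); print(np.round(f(s.x).reshape(-1,2),1).tolist())
E
python3 fit.py
```

```text
[ 0.4975 -0.0734  0.2312 -0.0695 -0.0018 -0.0013] 13.248240284088263
[[0.2, -1.8], [0.6, -2.4], [1.0, 1.7], [0.6, 0.5], [0.7, -1.4], [-1.2, 0.1], [0.5, -0.8], [-0.1, 0.7], [1.3, -0.1], [0.3, 0.2], [0.5, 1.0], [-0.2, 0.1], [0.7, -1.9], [0.0, -3.1], [0.7, 0.2], [-0.4, -1.9], [0.4, -2.0], [1.1, -0.8], [0.4, -0.6], [-1.4, -0.5], [0.3, -0.9], [1.0, 0.6], [-0.1, 1.0]]
```

```bash
sed -i 's/def f(p):/def f(p):\n    import h; global Z0; h.Z0=Z0=p[6]/; s/0,0,0\],loss/0,0,0,.045],loss/' fit.py; python3 fit.py
```

```text
[ 4.967e-01 -7.320e-02  2.303e-01 -7.030e-02 -1.000e-04 -1.800e-03
  4.330e-02] 13.196795135990904
[[0.5, -1.1], [0.9, -1.7], [1.2, 2.4], [0.5, 0.5], [0.6, -1.3], [-1.3, 0.1], [0.3, -0.6], [-0.3, 0.9], [1.1, 0.1], [0.1, 0.4], [0.3, 1.1], [-0.3, 0.2], [0.4, -1.1], [-0.4, -2.3], [0.4, 1.0], [-0.4, -2.0], [0.4, -2.0], [1.4, -0.4], [0.7, -0.2], [-1.2, -0.1], [0.5, -0.5], [1.3, 1.1], [0.2, 1.4]]
```

The fit is consistent to about 2 mm: the bed origin is near (0.497, -0.073, 0.043) with yaw 13.2°. I'll go over the clamp along the bed normal for a close look.

```bash
cat >> h.py <<'E'
import json,os
B=json.load(open("bed.json")) if os.path.exists("bed.json") else [.4967,-.0732,.2303,.0433]
Z0=B[3]
def w(p): r,t=bedT(B); return r.apply(np.array(p)/1e3)+t
def inbed(P): r,t=bedT(B); return (r.inv().apply(np.array(P)-t)*1e3)
def tool(pitch,yaw=None): # pitch deg: 0 down, 35 = square to bed
    return R.from_euler("z",B[2] if yaw is None else yaw)*R.from_euler("y",-np.deg2rad(pitch))*R.from_euler("x",np.pi)
def go(P,Rt,P0=None,R0=None):
    s=manip.get_state(); P0=s["position"] if P0 is None else P0; R0=q2R(s["ee_rot"]) if R0 is None else R0
    d=R0.inv().apply(np.array(P)-P0); a=(R0.inv()*Rt).as_rotvec(degrees=True)
    print("shift mm",np.round(d*1e3,1),"turn",np.round(a,2)); return P,Rt
E
python3 - <<'E'
from h import *
P,Rt=go([.32,-.40,.30],tool(10))
print(w([50,0,130]))
go(w([50,0,130]),tool(35),P,Rt)
E
```

```text
shift mm [110.2 -74.4 -69.3] turn [-1.23  9.96 12.99]
[ 0.46397997 -0.08087153  0.17846859]
shift mm [ 188.7 -277.8  156.7] turn [ 0. 25.  0.]
```

>>> servo_tool --series "0.03 -0.02 -0.05 0 5 5 0; 0.110 -0.074 -0.070 -1.2 10 13 0; 0.110 -0.074 -0.070 -1.2 10 13 0; 0.110 -0.074 -0.070 -1.2 10 13 0; 0.110 -0.074 -0.070 -1.2 10 13 0"

```text
clock: 0.6
position: [0.3205, -0.3998, 0.302]
ee_rot: [-0.009, 0.989, 0.116, 0.087]
contact_force: [0.2, -0.8, 0.2]
width: 0.0851
gripper_force: 0.0
```

>>> servo_tool --series "0.189 -0.278 0.0 0 25 0 0; 0.189 -0.278 0.05 0 25 0 0; 0.189 -0.278 0.157 0 25 0 0; 0.189 -0.278 0.157 0 25 0 0; 0.189 -0.278 0.157 0 25 0 0"

```text
clock: 1.1
position: [0.4132, -0.1876, 0.2343]
ee_rot: [-0.034, 0.948, 0.106, 0.298]
contact_force: [2.3, -0.2, 0.5]
width: 0.0854
gripper_force: 0.0
```

>>> servo_tool --series "0 0 0 0 0 0 0; 0 0 0 0 0 0 0"

```text
clock: 1.3
position: [0.4142, -0.1861, 0.2353]
ee_rot: [-0.035, 0.947, 0.11, 0.298]
contact_force: [0.1, -1.3, -0.2]
width: 0.0858
gripper_force: 0.0
```

```bash
python3 - <<'E'
from h import *
s=manip.get_state();print(s["clock"],inbed(s["position"]),s["contact_force"],np.abs(s["qd"]).max(),s["qpos"])
go(w([50,0,130]),tool(35))
i=eyes.camera_info("wrist"); im=eyes.get_image("wrist"); cv2.imwrite("pics/w1.png",im[:,:,::-1])
i={k:np.array(v).tolist() for k,v in i.items()}; json.dump(i,open("w1.json","w"))
for p in [(165,75,0),(165,-75,0),(-35,75,0),(-35,-75,0),(44,33,54),(44,-33,54),(0,33,54),(0,-33,54),(0,23,24),(0,-23,24),(44+17,0,60),(44+39,0,60),(44,23,29)]: print(p,np.round(proj([w(p)],i)[0],1).tolist())
E
```

```text
1.3 [ 23.20912966 -91.13369305 218.12738656] [ 0.14932736 -1.26902667 -0.18346812] 0.05918556737081127 [-1.0594047  -0.07989259  2.08074063  0.68145045  1.06371138 -0.03805288]
shift mm [ 27.  -91.   88.2] turn [-0.04  0.04  0.07]
(165, 75, 0) [165.1, 37.7]
(165, -75, 0) [306.6, 37.9]
(-35, 75, 0) [186.5, 216.7]
(-35, -75, 0) [308.4, 216.9]
(44, 33, 54) [196.8, 159.1]
(44, -33, 54) [263.2, 159.2]
(0, 33, 54) [201.3, 201.6]
(0, -33, 54) [265.2, 201.8]
(0, 23, 24) [220.1, 194.2]
(0, -23, 24) [261.0, 194.3]
(61, 0, 60) [226.8, 142.4]
(83, 0, 60) [225.0, 118.8]
(44, 23, 29) [215.2, 155.7]
```

View pics/w1.png

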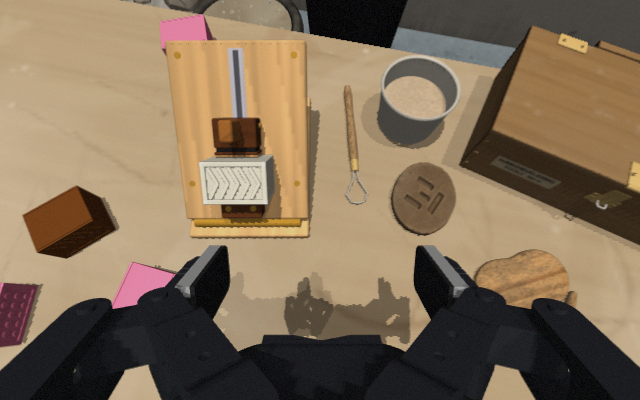

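The wrist view shows the bed corners at (168,41), (305,40), (187,217) and (309,217), all within about 3 px of my prediction. The white chevron block's top is at (202..272, 157..205), the jaw with its fin is at (237,135), and the pot, tool and disc are at the right. I'll go nearer for an exact fit.

>>> servo_tool --series "0.027 -0.092 0.088 0 0 0 0; 0.027 -0.092 0.088 0 0 0 0; 0.027 -0.092 0.088 0 0 0 0; 0.027 -0.092 0.088 0 0 0 0; 0.027 -0.092 0.088 0 0 0 0"

```text
clock: 1.85
position: [0.4652, -0.082, 0.1803]
ee_rot: [-0.033, 0.947, 0.11, 0.299]
contact_force: [0.4, -1.6, -0.0]
width: 0.0855
gripper_force: 0.0
```

```bash
python3 - <<'E'
from h import *
s=manip.get_state();print(s["clock"],inbed(s["position"]),s["contact_force"],np.abs(s["qd"]).max())
i=eyes.camera_info("wrist"); im=eyes.get_image("wrist")
i={k:np.array(v).tolist() for k,v in i.items()}; json.dump(i,open("w2.json","w"))
cv2.imwrite("pics/w2f.png",im[:,:,::-1])
c=im[20:320,170:470,::-1]; cv2.imwrite("pics/w2.png",cv2.resize(c,None,fx=2,fy=2,interpolation=cv2.INTER_CUBIC))
for p in [(165,75,0),(165,-75,0),(-35,75,0),(-35,-75,0),(44,33,54),(44,-33,54),(0,33,54),(0,-33,54),(0,23,24),(0,-23,24),(-26,23,24),(-26,-23,24),(61,7,60),(61,-7,60),(83,7,60),(83,-7,60),(84,23,29),(84,-23,29)]: print(p,np.round((proj([w(p)],i)[0]+.5-[170,20])*2-.5).tolist())
E
```

```text
1.85 [ 51.8067206   -1.40143246 130.94665879] [ 0.38305309 -1.57552206 -0.03128033] 0.03188670692367388
(165, 75, 0) [115.0, 64.0]
(165, -75, 0) [484.0, 65.0]
(-35, 75, 0) [147.0, 508.0]
(-35, -75, 0) [452.0, 508.0]
(44, 33, 54) [211.0, 390.0]
(44, -33, 54) [388.0, 390.0]
(0, 33, 54) [215.0, 497.0]
(0, -33, 54) [383.0, 497.0]
(0, 23, 24) [247.0, 464.0]
(0, -23, 24) [352.0, 464.0]
(-26, 23, 24) [248.0, 517.0]
(-26, -23, 24) [351.0, 517.0]
(61, 7, 60) [280.0, 350.0]
(61, -7, 60) [319.0, 350.0]
(83, 7, 60) [279.0, 289.0]
(83, -7, 60) [319.0, 289.0]
(84, 23, 29) [241.0, 274.0]
(84, -23, 29) [358.0, 274.0]
```

View pics/w2.png

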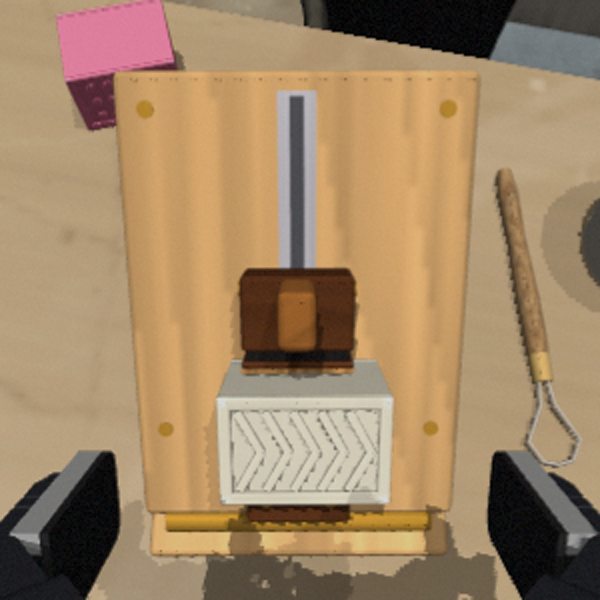

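```bash
cat > fit2.py <<'E'
from h import *
import h
from scipy.optimize import least_squares
i=json.load(open("w2.json"))
bed=[((165,75,0),(116,72)),((165,-75,0),(478,72)),((-35,75,0),(147,512)),((-35,-75,0),(452,511)),((-26,23,24),(248,520)),((-26,-23,24),(351,520))]
blk=[((44,33,54),(218,399)),((44,-33,54),(392,397)),((0,33,54),(222,502)),((0,-33,54),(388,502))]
jaw=[((40,23,29),(241,268)),((40,-23,29),(356,268))]
q=(np.array([b for _,b in bed+blk+jaw])+.5)/2-.5+[170,20]
def f(p,reg=True):
    h.Z0=p[3]; r,t=bedT(p)
    P=[np.array(a) for a,_ in bed]+[np.array(a)+[p[4],p[5],0] for a,_ in blk]+[np.array(a)+[p[6],0,0] for a,_ in jaw]
    e=(proj(r.apply(np.array(P)/1e3)+t,i)-q).ravel()
    return np.r_[e,(np.array(p[:4])-[.4967,-.0732,.2303,.0433])*[500,500,100,500],max(0,-p[4])*2] if reg else e
s=least_squares(f,B[:4]+[0,0,46],loss="soft_l1",x_scale=[.01,.01,.01,.01,1,1,1])
print(np.round(s.x,4)); print(np.round(f(s.x,0).reshape(-1,2),1).tolist())
json.dump(s.x[:4].tolist(),open("bed.json","w"))
E
python3 fit2.py
python3 - <<'E'
from h import *
go(w([75,0,100]),tool(35)); go(w([75,0,35]),tool(35))
E
```

```text
[ 4.95300e-01 -7.33000e-02  2.34300e-01  4.08000e-02 -4.06300e-01
 -2.36130e+00  4.87837e+01]
[[-0.7, 0.3], [1.6, 0.2], [0.3, -0.0], [-0.5, -0.1], [0.3, 0.3], [-0.4, 0.1], [-0.3, -1.0], [0.3, -0.3], [-0.2, 0.2], [0.2, -0.1], [-0.3, 0.1], [0.3, -0.0]]
shift mm [20.3 -2.6 32.6] turn [ 0.36 -0.1  -0.15]
shift mm [20.2 -3.  97.6] turn [ 0.36 -0.1  -0.15]
```

>>> servo_tool --series "0.022 -0.003 0.045 0.4 0 0 0; 0.022 -0.003 0.075 0.4 0 0 0; 0.022 -0.003 0.096 0.4 0 0 0; 0.022 -0.003 0.096 0.4 0 0 0; 0.022 -0.003 0.096 0.4 0 0 0" --squeeze 40

```text
clock: 2.4
position: [0.5353, -0.0628, 0.1144]
ee_rot: [-0.037, 0.947, 0.11, 0.299]
contact_force: [-0.2, 0.6, 0.6]
width: 0.0852
gripper_force: 0.0
```

>>> servo_tool --series "0 0 0 0 0 0 0.8; 0 0 0 0 0 0 1; 0 0 0 0 0 0 1; 0 0 0 0 0 0 1; 0 0 0 0 0 0 1"

```text
clock: 2.9
position: [0.5353, -0.063, 0.1145]
ee_rot: [-0.035, 0.947, 0.11, 0.299]
contact_force: [-12.0, -3.9, 7.5]
width: 0.0132
gripper_force: 44.6
```

>>> servo_tool --series "0 0 0 0 0 0 1; 0 0 0 0 0 0 1; 0 0 0 0 0 0 1; 0 0 0 0 0 0 1; 0 0 0 0 0 0 1"

```text
clock: 3.4
position: [0.5351, -0.0629, 0.1145]
ee_rot: [-0.035, 0.947, 0.11, 0.299]
contact_force: [-5.4, -5.1, 5.3]
width: 0.0135
gripper_force: 43.6
```

```bash
python3 - <<'E'
from h import *
s=manip.get_state();print(s["clock"],inbed(s["position"]),bedT(B)[0].inv().apply(s["contact_force"]),s["width"],s["gripper_force"])
E
```

```text
3.4 [76.05904441  0.92153329 36.80361993] [-2.22578742 -3.68356096  7.98708796] 0.013502985823476222 43.61644506454468
```

Fin gripped (13.5 mm). I'll draw the jaw back about 35 mm.

>>> servo_tool --series "0.007 0 0 0 0 0 1; 0.014 0 0 0 0 0 1; 0.021 0 0 0 0 0 1; 0.028 0 0 0 0 0 1; 0.035 0 0 0 0 0 1"

```text
clock: 3.9
position: [0.5615, -0.0565, 0.1335]
ee_rot: [-0.035, 0.947, 0.111, 0.298]
contact_force: [-11.5, -9.0, 3.3]
width: 0.0134
gripper_force: 44.0
```

>>> servo_tool --series "0 0 0 0 0 0 1; 0 0 0 0 0 0 1; 0 0 0 0 0 0 0.5; 0 0 0 0 0 0 0; 0 0 0 0 0 0 0"

```text
clock: 4.4
position: [0.5625, -0.054, 0.1339]
ee_rot: [-0.038, 0.947, 0.111, 0.299]
contact_force: [-0.2, -0.0, -0.0]
width: 0.0564
gripper_force: 0.0
```

>>> servo_tool --series "0 0 0 0 0 0 0; 0 0 0 0 0 0 0; 0 0 -0.04 0 0 0 0; 0 0 -0.08 0 0 0 0; 0 0 -0.12 0 0 0 0"

```text
clock: 4.9
position: [0.4946, -0.0705, 0.2327]
ee_rot: [-0.038, 0.947, 0.111, 0.298]
contact_force: [1.3, -0.4, 0.2]
width: 0.0853
gripper_force: 0.0
```

```bash
python3 - <<'E'
from h import *
s=manip.get_state();print(s["clock"],inbed(s["position"]),s["contact_force"],s["width"])
i=eyes.camera_info("wrist"); im=eyes.get_image("wrist")
i={k:np.array(v).tolist() for k,v in i.items()}; json.dump(i,open("w3.json","w"))
cv2.imwrite("pics/w3.png",im[:,:,::-1])
# automated outline of block top/bed via white mask
hsv=cv2.cvtColor(im,cv2.COLOR_RGB2HSV); m=((hsv[:,:,1]<45)&(hsv[:,:,2]>170)).astype(np.uint8)
m=cv2.morphologyEx(m,cv2.MORPH_CLOSE,np.ones((7,7)))
n,l,st,c=cv2.connectedComponentsWithStats(m)
for k in range(1,n):
    if st[k,4]>300: print(st[k],cv2.minAreaRect(np.argwhere(l==k)[:,::-1].astype(np.float32)))
for y in(33,-33): print([np.round(proj([w([x,y-2.4,54])],i)[0],1).tolist() for x in(0,44)])
E
```

```text
4.9 [110.07131989   2.89058497 157.24699039] [ 1.33392242 -0.37725618  0.16687912] 0.08527757153056473
[316 134  17  38 321] ((324.0, 152.5), (37.0, 16.0), 90.0)
[ 290  270   77   40 2527] ((328.0, 289.5), (39.0, 76.0), 90.0)
[[292.1, 311.4], [290.8, 268.0]]
[[364.2, 311.5], [365.9, 268.1]]
```

```bash
python3 - <<'E'
from h import *
i=json.load(open("w1.json"))
def table(u,z=0):
    K=np.array([[i["fx"],0,i["cx"]],[0,i["fy"],i["cy"]],[0,0,1]])
    n=cv2.undistortPoints(np.array([[u]],float),K,np.array(i["dist"]))[0,0]
    d=q2R(i["orientation"]).apply([*n,1]); e=np.array(i["eye"]); return np.round(e+d*(z-e[2])/d[2],3)
rz=R.from_euler("z",B[2]); so=np.array([B[0],B[1],0])+rz.apply([.0703,0,0])
for n,u in dict(brown=(45,245),brown2=(112,232),brown3=(90,190),pink1=(120,300),pink2=(185,50)).items():
    P=table(u); print(n,P,"stand",np.round(rz.inv().apply(P-so),3))
print("stand",so)
Rt=tool(5); d=Rt.apply([0,0,1])
g=w([30,-2.4,32]); P1=g+d*.026; print("TCP",P1)
A=P1-d*.09; go(A,Rt); go(P1,Rt,A,Rt)
E
```

```text
brown [0.379 0.166 0.   ] stand [-0.128  0.26   0.   ]
brown2 [0.414 0.091 0.   ] stand [-0.111  0.179  0.   ]
brown3 [0.461 0.146 0.   ] stand [-0.053  0.221  0.   ]
pink1 [0.34  0.044 0.   ] stand [-0.194  0.15   0.   ]
pink2 [0.717 0.111 0.   ] stand [0.188 0.128 0.   ]
stand [ 0.56366688 -0.05702033  0.        ]
TCP [ 0.50409899 -0.07370497  0.05829352]
shift mm [-51.9   3.7  74.2] turn [ 1.100e-01 -3.036e+01  2.000e-02]
shift mm [ 0.  0. 90.] turn [0. 0. 0.]
```

>>> servo_tool --series "-0.052 0.004 0.074 0 -30.4 0 0; -0.052 0.004 0.074 0 -30.4 0 0; -0.052 0.004 0.074 0 -30.4 0 0; -0.052 0.004 0.074 0 -30.4 0 0; -0.052 0.004 0.074 0 -30.4 0 0" --squeeze 30

```text
clock: 5.45
position: [0.4996, -0.0738, 0.1416]
ee_rot: [-0.007, 0.992, 0.118, 0.041]
contact_force: [-0.5, -0.2, 0.3]
width: 0.0855
gripper_force: 0.0
```

>>> servo_tool --series "0 0 0 0 0 0 0; 0 0 0 0 0 0 0"

```text
clock: 5.65
position: [0.4949, -0.074, 0.1414]
ee_rot: [-0.008, 0.992, 0.116, 0.04]
contact_force: [-0.1, -0.1, 0.5]
width: 0.0855
gripper_force: 0.0
```

```bash
python3 - <<'E'
from h import *
s=manip.get_state();print(s["clock"],inbed(s["position"]),s["contact_force"],s["width"])
Rt=tool(5); d=Rt.apply([0,0,1]); go(w([30,-2.4,32])+d*.026,Rt)
i=eyes.camera_info("wrist"); im=eyes.get_image("wrist")
cv2.imwrite("pics/w4.png",im[:,:,::-1])
for p in [(0,30.6,54),(0,-35.4,54),(44,30.6,54),(44,-35.4,54),(100,7,60),(100,-7,60)]: print(p,np.round(proj([w(p)],i)[0]).tolist())
E
```

```text
5.65 [57.25367471 -0.53074564 82.70912461] [-0.0587583  -0.13163091  0.48667275] 0.08547218034429208
shift mm [ 2.3  2.3 83.5] turn [-0.32  0.36 -0.06]
(0, 30.6, 54) [277.0, 263.0]
(0, -35.4, 54) [372.0, 263.0]
(44, 30.6, 54) [270.0, 222.0]
(44, -35.4, 54) [381.0, 222.0]
(100, 7, 60) [305.0, 153.0]
(100, -7, 60) [336.0, 153.0]
```

View pics/w4.png

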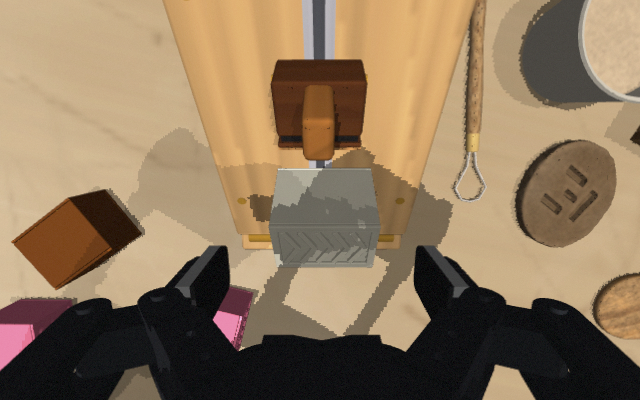

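The picture shows the block's chevron face with corners at (271,224), (379,224), (275,266) and (374,265). It is centred between the fingers and within about 3 px of the model. I'll descend, grip it by the ends and lift.

>>> servo_tool --series "0.002 0.002 0.03 -0.3 0.4 0 0; 0.002 0.002 0.055 -0.3 0.4 0 0; 0.002 0.002 0.083 -0.3 0.4 0 0; 0.002 0.002 0.083 -0.3 0.4 0 0; 0.002 0.002 0.083 -0.3 0.4 0 0"

```text
clock: 6.2
position: [0.5045, -0.0741, 0.0595]
ee_rot: [-0.005, 0.992, 0.116, 0.044]
contact_force: [-0.2, -0.2, -0.3]
width: 0.0852
gripper_force: 0.0
```

>>> servo_tool --series "0 0 0 0 0 0 0.2; 0 0 0 0 0 0 0.3; 0 0 0 0 0 0 0.4; 0 0 0 0 0 0 0.5; 0 0 0 0 0 0 0.5"

```text
clock: 6.7
position: [0.506, -0.0742, 0.0609]
ee_rot: [-0.004, 0.992, 0.117, 0.045]
contact_force: [-1.8, -0.6, 7.5]
width: 0.0654
gripper_force: 34.3
```

```bash
python3 - <<'E'
from h import *
s=manip.get_state();print(s["clock"],inbed(s["position"]),s["contact_force"],s["width"],s["gripper_force"])
r,_=bedT(B); print("lift along bed normal 90 -> tool",q2R(s["ee_rot"]).inv().apply(r.apply([0,0,.09])))
E
```

```text
6.7 [19.96245385 -3.33809626 10.60877815] [-1.75450578 -0.57819776  7.51680599] 0.06538504532823616 34.28056240081787
lift along bed normal 90 -> tool [-0.04474688  0.00018919 -0.07808765]
```

>>> servo_tool --series "0 0 0 0 0 0 0.5; -0.010 0 -0.0174 0 0 0 0.5; -0.025 0 -0.043 0 0 0 0.5; -0.045 0 -0.078 0 0 0 0.5; -0.060 0 -0.104 0 0 0 0.5" --squeeze 45

```text
clock: 7.2
position: [0.4373, -0.0898, 0.1593]
ee_rot: [-0.004, 0.992, 0.117, 0.044]
contact_force: [-0.3, -1.4, -1.3]
width: 0.0656
gripper_force: 50.9
```

>>> servo_tool --series "0 0 0 0 0 0 0.5; 0 0 0 0 0 0 0.5"

```text
clock: 7.4
position: [0.4386, -0.0899, 0.1581]
ee_rot: [-0.004, 0.992, 0.116, 0.045]
contact_force: [-0.3, -0.4, -2.1]
width: 0.0656
gripper_force: 51.2
```

```bash
python3 - <<'E'
from h import *
s=manip.get_state();print(s["clock"],inbed(s["position"]),s["position"],s["contact_force"],s["width"],s["gripper_force"],s["qpos"])
# grasp transform of the block: pose at gripping (P at clock 6.7)
Rg=q2R([-0.004,0.992,0.117,0.045]); Pg=np.array([.506,-.0742,.0609])
r,_=bedT(B); c=Rg.inv().apply(w([22,-2.4,27])-Pg); RB=Rg.inv()*r   # block in tool
np.savez("grasp.npz",c=c,RB=RB.as_matrix()); print("block in tool",c)
# table place: block -x down, x up; axes: y same as bed y
rz=R.from_euler("z",B[2]); so=np.array([B[0],B[1],0])+rz.apply([.0703,0,0])
Bt=rz*R.from_euler("y",-np.pi/2)
Rt=Bt*RB.inv(); C=so+rz.apply([.07,.14,.022]); P=C-Rt.apply(c); print("tcp",P,"pitch",Rt.apply([0,0,1]))
up=np.array([0,0,.12])
mid=np.array([.50,-.03,.30]); a=go(mid,tool(30)); b=go(P+up,Rt,*a); go(P+[0,0,.005],Rt,*b)
E
```

```text
7.4 [ 18.97105007  -2.90802144 129.99650442] [ 0.43855239 -0.08987145  0.15814267] [-0.25714571 -0.44241876 -2.07941006] 0.0655615507290566 51.17987394332886 [-0.40068721  0.09903554  1.93516246  0.06038417  1.03417883  0.9078479 ]
block in tool [-0.00633525 -0.00088796 -0.01524642]
tcp [0.61539619 0.09830961 0.01991555] pitch [ 0.84445404  0.19892836 -0.49731769]
shift mm [  86.1  -43.8 -134.7] turn [ 0.13 24.82 -0.03]
shift mm [ 43.  -98.  209.7] turn [-0.15 30.18  0.  ]
shift mm [-99.8  -0.2  57.2] turn [0. 0. 0.]
```

Block lifted (about 2 N of weight). I'll carry it to the free table at the left and turn it blank-face-up.

>>> servo_tool --series "0.086 -0.044 -0.135 0 25 0 0.5; 0.086 -0.044 -0.135 0 25 0 0.5; 0.086 -0.044 -0.135 0 25 0 0.5; 0.086 -0.044 -0.135 0 25 0 0.5; 0.086 -0.044 -0.135 0 25 0 0.5"

```text
clock: 7.9
position: [0.501, -0.0296, 0.3009]
ee_rot: [-0.029, 0.959, 0.113, 0.259]
contact_force: [0.2, -0.5, -2.4]
width: 0.0655
gripper_force: 51.8
```

>>> servo_tool --series "0.043 -0.098 0.21 0 30 0 0.5; 0.043 -0.098 0.21 0 30 0 0.5; 0.043 -0.098 0.21 0 30 0 0.5; 0.043 -0.098 0.21 0 30 0 0.5; 0.043 -0.098 0.21 0 30 0 0.5"

```text
clock: 8.4
position: [0.5706, 0.0728, 0.2311]
ee_rot: [-0.092, 0.884, 0.131, 0.44]
contact_force: [0.2, 1.0, -0.9]
width: 0.0653
gripper_force: 51.6
```

>>> servo_tool --series "0 0 0 0 0 0 0.5; 0 0 0 0 0 0 0.5; 0 0 0 0 0 0 0.5"

```text
clock: 8.7
position: [0.5719, 0.0718, 0.2347]
ee_rot: [-0.091, 0.883, 0.132, 0.441]
contact_force: [-0.2, -0.7, -1.5]
width: 0.0656
gripper_force: 51.5
```

```bash
cat > tab.py <<'E'
from h import *
g=np.load("grasp.npz"); c=g["c"]; RB=R.from_matrix(g["RB"])
s=manip.get_state(); Rn=q2R(s["ee_rot"]); print(s["clock"],s["position"],s["contact_force"],s["width"],s["qpos"])
rz=R.from_euler("z",B[2]); so=np.array([B[0],B[1],0])+rz.apply([.0703,0,0])
Bt=rz*R.from_euler("y",-np.pi/2); Rt=Bt*RB.inv(); C=so+rz.apply([.07,.14,.022]); P=C-Rt.apply(c)
print("block now",s["position"]+Rn.apply(c), "x axis",(Rn*RB).apply([1,0,0]))
go(P+[0,0,.12],Rt);go(P+[0,0,.006],Rt)
E
python3 tab.py
```

```text
8.7 [0.57187194 0.07181108 0.23472818] [-0.17886354 -0.74294014 -1.49133518] 0.0656365201459009 [-0.33348595  0.00669438  2.25566056  1.4514886   0.53864865 -0.25759432]
block now [0.55643509 0.06745912 0.23874581] x axis [ 0.1254249  -0.00800704  0.9920708 ]
shift mm [-47.   -7.2  96.6] turn [-5.63  6.8   0.45]
shift mm [-138.5   -2.   164.3] turn [-5.63  6.8   0.45]
```

>>> servo_tool --series "-0.047 -0.007 0.097 -5.6 6.8 0.5 0.5; -0.047 -0.007 0.097 -5.6 6.8 0.5 0.5; -0.047 -0.007 0.097 -5.6 6.8 0.5 0.5; -0.047 -0.007 0.097 -5.6 6.8 0.5 0.5; -0.047 -0.007 0.097 -5.6 6.8 0.5 0.5"

```text
clock: 9.2
position: [0.6156, 0.1035, 0.1573]
ee_rot: [-0.067, 0.856, 0.103, 0.503]
contact_force: [0.1, 2.1, -1.4]
width: 0.0653
gripper_force: 51.8
```

```bash
python3 tab.py
```

```text
9.2 [0.61562515 0.1035201  0.15733832] [ 0.10740968  2.12023154 -1.44385787] 0.06533314601142795 [-0.14998189  0.2837895   2.42006167  2.56104057  0.6750862  -1.28905922]
block now [0.59950582 0.10035289 0.15921271] x axis [-0.00996892 -0.01568982  0.99982721]
shift mm [-15.9   5.2   7.1] turn [-1.08 -0.77 -0.23]
shift mm [-115.6    6.4   62.5] turn [-1.08 -0.77 -0.23]
```

>>> servo_tool --series "-0.016 0.005 0.007 -1.1 -0.8 -0.2 0.5; -0.016 0.005 0.007 -1.1 -0.8 -0.2 0.5; -0.016 0.005 0.007 -1.1 -0.8 -0.2 0.5"

```text
clock: 9.5
position: [0.6139, 0.099, 0.138]
ee_rot: [-0.059, 0.861, 0.1, 0.495]
contact_force: [-0.0, -0.6, -1.8]
width: 0.0657
gripper_force: 51.5
```

```bash
python3 tab.py
```

```text
9.5 [0.61391206 0.09901566 0.1379662 ] [-0.02799516 -0.62375767 -1.75519072] 0.06569586871917009 [-0.14391689  0.32181587  2.43671283  2.62047048  0.69809205 -1.35020271]
block now [0.59778577 0.09608949 0.14014738] x axis [ 0.00664481 -0.00358534  0.9999715 ]
shift mm [2.3 1.  0.1] turn [-0.19  0.32 -0.22]
shift mm [-96.2   1.4  57.4] turn [-0.19  0.32 -0.22]
```

>>> servo_tool --series "-0.03 0.001 0.018 0 0.3 -0.2 0.5; -0.06 0.001 0.036 0 0.3 -0.2 0.5; -0.094 0.001 0.056 0 0.3 -0.2 0.5; -0.094 0.001 0.056 0 0.3 -0.2 0.5; -0.094 0.001 0.056 0 0.3 -0.2 0.5"

```text
clock: 10.0
position: [0.612, 0.1042, 0.0239]
ee_rot: [-0.064, 0.861, 0.106, 0.493]
contact_force: [-0.1, 18.0, -10.3]
width: 0.0651
gripper_force: 84.5
```

>>> servo_tool --series "-0.00175 0 0.001 0 0 0 0.5; -0.0035 0 0.002 0 0 0 0.5; -0.0035 0 0.002 0 0 0 0.5"

```text
clock: 10.3
position: [0.6127, 0.1042, 0.0246]
ee_rot: [-0.063, 0.859, 0.107, 0.497]
contact_force: [-2.5, 17.0, -5.1]
width: 0.0649
gripper_force: 83.9
```

>>> servo_tool --series "-0.00175 0 0.001 0 0 0 0.5; -0.0035 0 0.002 0 0 0 0.5; -0.0035 0 0.002 0 0 0 0.5"

```text
clock: 10.6
position: [0.613, 0.1042, 0.0216]
ee_rot: [-0.063, 0.858, 0.107, 0.498]
contact_force: [-4.0, 16.8, -0.8]
width: 0.0653
gripper_force: 83.6
```

```bash
python3 tab.py
```

```text
10.6 [0.61301115 0.10420699 0.02156722] [-4.04759272 16.76224917 -0.78398334] 0.06533200051994727 [-0.14291135  0.71368366  2.55331169  2.77217701  1.16753023 -1.6205422 ]
block now [0.59691757 0.10103378 0.02364195] x axis [ 1.63456728e-04 -3.89483538e-03  9.99992402e-01]
shift mm [103.2   6.1 -58. ] turn [-0.91 -0.05  0.27]
shift mm [ 4.2  6.3 -1.4] turn [-0.91 -0.05  0.27]
```

There's a 17 N side force, so a finger is rubbing the clamp's side. I'll shift 12 mm further left.

>>> servo_tool --series "0.003 -0.004 -0.002 0 0 0 0.5; 0.003 -0.012 -0.002 0 0 0 0.5; 0.003 -0.018 -0.002 0 0 0 0.5; 0.003 -0.018 -0.002 0 0 0 0.5"

```text
clock: 11.0
position: [0.6101, 0.1168, 0.0241]
ee_rot: [-0.059, 0.859, 0.102, 0.498]
contact_force: [-0.0, 0.2, -1.3]
width: 0.0652
gripper_force: 83.2
```

```bash
sed -i 's/\.07,\.14,\.022/.07,.152,.022/' tab.py; python3 tab.py
```

```text
11.0 [0.61013691 0.11680931 0.02410213] [-0.02612685  0.2054515  -1.3403743 ] 0.06523241141044447 [-0.08752369  0.70548603  2.55663284  2.83742653  1.16486537 -1.61258993]
block now [0.59400353 0.113854   0.02618958] x axis [ 4.61901328e-04 -1.50949632e-03  9.99998754e-01]
shift mm [100.9   7.2 -56.9] turn [-0.19  0.01  0.01]
shift mm [ 2.   7.2 -0.2] turn [-0.19  0.01  0.01]
```

>>> servo_tool --series "-0.0009 0 0.0005 0 0 0 0.5; -0.0018 0 0.001 0 0 0 0.5; -0.0027 0 0.0015 0 0 0 0.5; -0.0027 0 0.0015 0 0 0 0.5"

```text
clock: 11.4
position: [0.6098, 0.1156, 0.0197]
ee_rot: [-0.058, 0.86, 0.101, 0.497]
contact_force: [0.7, 0.4, -2.2]
width: 0.0652
gripper_force: 83.2
```

>>> servo_tool --series "-0.0009 0 0.0005 0 0 0 0.5; -0.0018 0 0.001 0 0 0 0.5; -0.0018 0 0.001 0 0 0 0.5"

```text
clock: 11.7
position: [0.6098, 0.1158, 0.0179]
ee_rot: [-0.058, 0.86, 0.101, 0.497]
contact_force: [1.1, -0.0, -2.6]
width: 0.0653
gripper_force: 83.3
```

>>> servo_tool --series "-0.0009 0 0.0005 0 0 0 0.5; -0.0018 0 0.001 0 0 0 0.5; -0.0018 0 0.001 0 0 0 0.5"

```text
clock: 12.0
position: [0.6101, 0.116, 0.0179]
ee_rot: [-0.059, 0.859, 0.101, 0.499]
contact_force: [-3.3, -0.8, 6.5]
width: 0.0652
gripper_force: 84.5
```

>>> servo_tool --series "-0.0009 0 0.0005 0 0 0 0.5; -0.0018 0 0.001 0 0 0 0.5; -0.0018 0 0.001 0 0 0 0.5"

```text
clock: 12.3
position: [0.6106, 0.1163, 0.018]
ee_rot: [-0.059, 0.857, 0.101, 0.501]
contact_force: [-5.6, -1.8, 13.7]
width: 0.065
gripper_force: 85.1
```

Contact at TCP z 0.018 means the block is on the table. I'll open partly and back straight out.

>>> servo_tool --series "0.002 0 -0.001 0 0 0 0.4; 0.002 0 -0.001 0 0 0 0.1; 0.002 0 -0.001 0 0 0 0.1; 0.002 0 -0.001 0 0 0 0.1; 0.002 0 -0.001 0 0 0 0.1"

```text
clock: 12.8
position: [0.6098, 0.116, 0.0159]
ee_rot: [-0.058, 0.86, 0.101, 0.497]
contact_force: [-1.1, 0.3, 0.2]
width: 0.0771
gripper_force: 0.0
```

>>> servo_tool --series "0 0 -0.025 0 0 0 0.1; 0 0 -0.055 0 0 0 0.1; 0.0 0 -0.085 0 0 0 0.1; 0.03 0 -0.115 0 0 0 0.1; 0.07 0 -0.125 0 0 0 0"

```text
clock: 13.3
position: [0.5332, 0.0987, 0.1321]
ee_rot: [-0.06, 0.863, 0.1, 0.491]
contact_force: [0.7, 1.5, -1.8]
width: 0.0854
gripper_force: 0.0
```

```bash
python3 - <<'E'
from h import *
B[3]=.0428; json.dump(B,open("bed.json","w"))
s=manip.get_state(); print(s["clock"],s["position"],s["contact_force"],s["width"],s["qpos"])
C=np.array([.593,.1125,.022])
P=C+tool(0).apply([-.02,0,-.10]); print(P); go(P,tool(0))
i=eyes.camera_info("wrist"); im=eyes.get_image("wrist"); cv2.imwrite("pics/w5.png",im[:,:,::-1])
E
```

```text
13.3 [0.53315397 0.09869124 0.13211523] [ 0.66143432  1.4780665  -1.80046305] 0.08536757590558794 [-0.19637168  0.28397608  2.61494194  2.62556027  0.81933211 -1.42683205]
[0.57354641 0.10785696 0.122     ]
shift mm [12.4  0.5 40.8] turn [ -0.22 -59.34  -0.2 ]
```

View pics/w5.png

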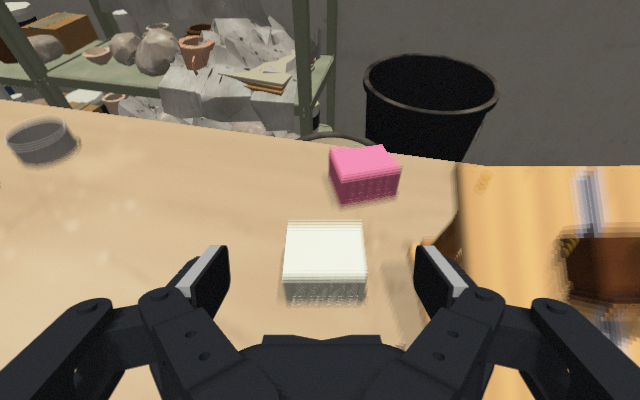

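The block stands on the table with its plain face up, top at (285..366, 222..282). I'll turn the tool vertical above it for the regrasp.

>>> servo_tool --series "0.03 0 0.03 0 -59.3 0 0; 0.03 0 0.03 0 -59.3 0 0; 0.03 0 0.03 0 -59.3 0 0; 0.03 0 0.03 0 -59.3 0 0; 0.03 0 0.03 0 -59.3 0 0"

```text
clock: 13.85
position: [0.5646, 0.1434, 0.1395]
ee_rot: [-0.126, 0.909, 0.135, 0.374]
contact_force: [0.3, 1.0, -0.3]
width: 0.0852
gripper_force: 0.0
```

```bash
cat > over.py <<'E'
from h import *
s=manip.get_state(); print(s["clock"],s["position"],s["contact_force"],s["qpos"])
go(np.array([.593,.1125,.022])+tool(0).apply([-.02,0,-.10]),tool(0))
E
python3 over.py
```

```text
13.85 [0.56458301 0.14343441 0.13953098] [ 0.26827215  0.98107733 -0.28731898] [-0.14091356  0.17078284  2.29670755  1.65051144  0.43133326 -0.3607241 ]
shift mm [-11.7  38.4   6.1] turn [ -9.58 -45.46   3.22]
```

>>> servo_tool --series "-0.012 0.038 0.006 -9.6 -45.5 3.2 0; -0.012 0.038 0.006 -9.6 -45.5 3.2 0; -0.012 0.038 0.006 -9.6 -45.5 3.2 0; -0.012 0.038 0.006 -9.6 -45.5 3.2 0; -0.012 0.038 0.006 -9.6 -45.5 3.2 0"

```text
clock: 14.35
position: [0.5707, 0.1179, 0.1211]
ee_rot: [-0.103, 0.96, 0.142, 0.221]
contact_force: [0.3, 0.4, 0.0]
width: 0.0853
gripper_force: 0.0
```

```bash
python3 over.py
```

```text
14.35 [0.57065697 0.11789588 0.12105119] [0.2926245  0.43676097 0.0176691 ] [-0.108554    0.20944017  2.03663618  0.57856478  0.58238297  0.73073355]
shift mm [ 0.6 10.2 -2.3] turn [ -8.82 -26.76   3.31]
```

>>> servo_tool --series "0.001 0.010 -0.002 -8.8 -26.8 3.3 0; 0.001 0.010 -0.002 -8.8 -26.8 3.3 0; 0.001 0.010 -0.002 -8.8 -26.8 3.3 0; 0.001 0.010 -0.002 -8.8 -26.8 3.3 0; 0.001 0.010 -0.002 -8.8 -26.8 3.3 0"

```text
clock: 14.85
position: [0.5779, 0.1102, 0.1225]
ee_rot: [-0.0, 0.993, 0.119, 0.003]
contact_force: [-0.0, -0.0, -0.4]
width: 0.0854
gripper_force: 0.0
```

>>> servo_tool --series "0 0 0 0 0 0 0; 0 0 0 0 0 0 0"

```text
clock: 15.05
position: [0.5736, 0.1081, 0.1224]
ee_rot: [-0.001, 0.993, 0.117, 0.002]
contact_force: [0.5, -0.9, 0.8]
width: 0.0855
gripper_force: 0.0
```

```bash
cat > blk.py <<'E'
from h import *
i=eyes.camera_info("wrist"); im=eyes.get_image("wrist"); cv2.imwrite("pics/w6.png",im[:,:,::-1])
hsv=cv2.cvtColor(im,cv2.COLOR_RGB2HSV); m=((hsv[:,:,1]<45)&(hsv[:,:,2]>160)).astype(np.uint8)
m[:,:200]=0; m[:,450:]=0
m=cv2.morphologyEx(m,cv2.MORPH_OPEN,np.ones((5,5))); n,l,st,_=cv2.connectedComponentsWithStats(m)
K=np.array([[i["fx"],0,i["cx"]],[0,i["fy"],i["cy"]],[0,0,1]])
for k in range(1,n):
    if st[k,4]<500: continue
    bx=cv2.boxPoints(cv2.minAreaRect(np.argwhere(l==k)[:,::-1].astype(np.float32)))
    u=cv2.undistortPoints(bx[:,None].astype(float),K,np.array(i["dist"]))[:,0]
    d=q2R(i["orientation"]).apply(np.c_[u,np.ones(4)]); e=np.array(i["eye"]); W=e+d*((.044-e[2])/d[:,2])[:,None]
    rr=cv2.minAreaRect((W[:,:2]*1e3).astype(np.float32)); print(st[k],bx.round(1).tolist()); print(W.round(4).tolist(),rr)
E
python3 over.py; python3 blk.py
```

```text
15.05 [0.57362878 0.10807389 0.12244818] [ 0.49237663 -0.89933121  0.76490034] [0.06608739 0.36591902 1.65577099 0.00169796 1.11576518 1.4017727 ]
shift mm [-0.1  0.2  0.4] turn [-0.05 -0.25  0.  ]
[277 148  22  37 601] [[277.0, 148.0], [298.0, 148.0], [298.0, 184.0], [277.0, 184.0]]
[[0.6072, 0.1485, 0.044], [0.6107, 0.1341, 0.044], [0.5852, 0.1285, 0.044], [0.5816, 0.1434, 0.044]] ((596.125244140625, 138.7611541748047), (26.388072967529297, 15.320289611816406), 12.332489967346191)
```

```bash
python3 - <<'E'
from h import *
i=eyes.camera_info("wrist"); im=cv2.imread("pics/w6.png")
rz=R.from_euler("z",B[2]); C=np.array([.593,.1125,.022])
for p in [(27,33,22),(27,-33,22),(-27,33,22),(-27,-33,22),(-27,33,-22),(-27,-33,-22)]: print(p,np.round(proj([C+rz.apply(np.array(p)/1e3)],i)[0],1).tolist())
c=im[110:260,215:430]; cv2.imwrite("pics/w6c.png",cv2.resize(c,None,fx=3,fy=3,interpolation=cv2.INTER_CUBIC))
E
```

```text
(27, 33, 22) [274.7, 141.3]
(27, -33, 22) [368.3, 141.3]
(-27, 33, 22) [277.5, 214.2]
(-27, -33, 22) [365.5, 214.2]
(-27, 33, -22) [284.3, 198.7]
(-27, -33, -22) [358.7, 198.7]
```

View pics/w6c.png

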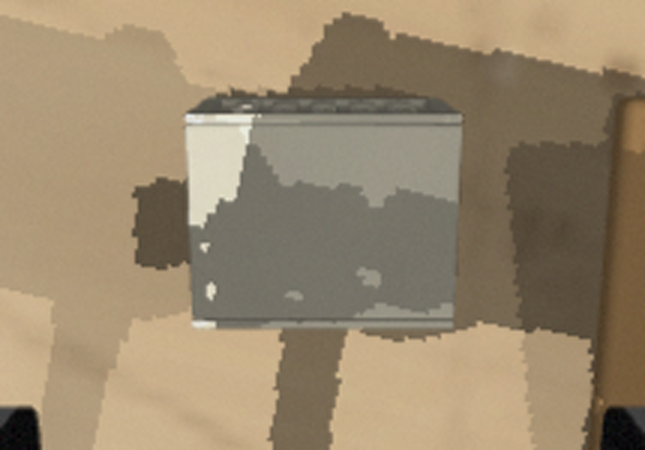

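The block's blank face spans (277..369, 148..219), square to the tool and centred to about 1 mm. I'll descend and regrip it.

>>> servo_tool --series "0.017 0.001 0.04 0 0 0 0; 0.017 0.001 0.08 0 0 0 0; 0.017 0.001 0.112 0 0 0 0; 0.017 0.001 0.112 0 0 0 0; 0.017 0.001 0.112 0 0 0 0" --squeeze 35

```text
clock: 15.6
position: [0.5925, 0.111, 0.0118]
ee_rot: [-0.0, 0.993, 0.117, 0.003]
contact_force: [-0.0, 0.4, -0.4]
width: 0.0855
gripper_force: 0.0
```

>>> servo_tool --series "0 0 0 0 0 0 0.2; 0 0 0 0 0 0 0.3; 0 0 0 0 0 0 0.4; 0 0 0 0 0 0 0.5; 0 0 0 0 0 0 0.5"

```text
clock: 16.1
position: [0.5949, 0.1116, 0.014]
ee_rot: [0.0, 0.993, 0.117, 0.006]
contact_force: [-0.0, -0.9, 7.2]
width: 0.0651
gripper_force: 41.0
```

```bash
python3 - <<'E'
from h import *
s=manip.get_state(); Rn=q2R(s["ee_rot"]); print(s["clock"],s["position"],s["contact_force"],s["width"],s["gripper_force"])
rz=R.from_euler("z",B[2]); C=np.array([.590,.1115,.022])
c=Rn.inv().apply(C-s["position"]); c[1]=0; RB=Rn.inv()*rz*R.from_euler("y",-np.pi/2); print(c)
np.savez("grasp2.npz",c=c,RB=RB.as_matrix())
E
```

```text
16.1 [0.59489234 0.11157891 0.01400622] [-0.03190371 -0.91951682  7.20928792] 0.06510169936837205 41.04805648326874
[-0.004688    0.         -0.00804758]
```

```bash
cat > fin.py <<'E'
from h import *
import sys
g=np.load("grasp2.npz"); c=g["c"]; RB=R.from_matrix(g["RB"])
s=manip.get_state(); Rn=q2R(s["ee_rot"]); r,_=bedT(B)
Rt=r*R.from_euler("y",-np.pi/2)*RB.inv()
print(s["clock"],"block in bed",inbed(s["position"]+Rn.apply(c)).round(1),"F bed",r.inv().apply(s["contact_force"]).round(1),s["width"],"tcp bed",inbed(s["position"]).round(1))
T=lambda b:w(b)-Rt.apply(c)
if len(sys.argv)>1:
    a=(s["position"]+[-.05,-.05,.17],tool(10)); go(*a); a=go(T([30,0,110]),Rt,*a); go(T([30,0,26]),Rt,*a)
else: go(T([30,0,110]),Rt); go(T([30,0,26]),Rt)
E
python3 fin.py 1
```

```text
16.1 block in bed [ 98.7 156.8 -94.5] F bed [ 3.9 -0.9  6. ] 0.06510169936837205 tcp bed [  98.   156.7 -103.8]
shift mm [ -58.4   37.2 -170.6] turn [0.08 9.37 0.02]
shift mm [-114.5  119.7   18.1] turn [-0.08 25.63  0.  ]
shift mm [-0.9 -0.1 84. ] turn [0. 0. 0.]
```

>>> servo_tool --series "0 0 -0.04 0 0 0 0.5; 0 0 -0.09 0 0 0 0.5; 0 0 -0.14 0 0 0 0.5; -0.03 0.02 -0.17 0 5 0 0.5; -0.058 0.037 -0.171 0 9.4 0 0.5" --squeeze 45

```text
clock: 16.6
position: [0.5484, 0.0616, 0.1884]
ee_rot: [-0.009, 0.989, 0.118, 0.092]
contact_force: [-0.4, -0.9, -2.4]
width: 0.0651
gripper_force: 53.7
```

>>> servo_tool --series "0 0 0 0 0 0 0.5; 0 0 0 0 0 0 0.5"

```text
clock: 16.8
position: [0.5425, 0.0615, 0.1829]
ee_rot: [-0.01, 0.99, 0.116, 0.085]
contact_force: [0.6, 0.2, -1.1]
width: 0.0648
gripper_force: 53.7
```

```bash
python3 fin.py
```

```text
16.8 block in bed [142.8 120.2  79.7] F bed [-0.1  0.1 -1.2] 0.06482747108999415 tcp bed [143.6 120.2  70.4]
shift mm [-111.8  120.3   17.8] turn [-0.03 25.83 -0.04]
shift mm [-76.1 120.2  93.9] turn [-0.03 25.83 -0.04]
```

>>> servo_tool --series "-0.03 0.01 -0.03 0 10 0 0.5; -0.07 0.045 -0.03 0 20 0 0.5; -0.10 0.08 0 0 25.8 0 0.5; -0.112 0.12 0.018 0 25.8 0 0.5; -0.112 0.12 0.018 0 25.8 0 0.5"

```text
clock: 17.3
position: [0.4789, -0.0337, 0.1667]
ee_rot: [-0.044, 0.949, 0.118, 0.289]
contact_force: [0.6, 0.2, -1.5]
width: 0.0652
gripper_force: 53.8
```

>>> servo_tool --series "0 0 0 0 0 0 0.5; 0 0 0 0 0 0 0.5; 0 0 0 0 0 0 0.5"

```text
clock: 17.6
position: [0.4797, -0.033, 0.1672]
ee_rot: [-0.044, 0.949, 0.118, 0.288]
contact_force: [-0.2, -0.6, -2.0]
width: 0.065
gripper_force: 53.7
```

```bash
python3 fin.py; python3 - <<'E'
from h import *
i=eyes.camera_info("wrist"); im=eyes.get_image("wrist"); cv2.imwrite("pics/w7.png",im[:,:,::-1])
E
```

```text
17.6 block in bed [ 62.   42.6 113.3] F bed [-1.4 -0.5 -1.4] 0.06503514998887477 tcp bed [ 66.6  42.9 105.2]
shift mm [-32.   42.8   2.9] turn [-1.41  1.82  0.31]
shift mm [-30.2  44.7  86.8] turn [-1.41  1.82  0.31]
```

View pics/w7.png

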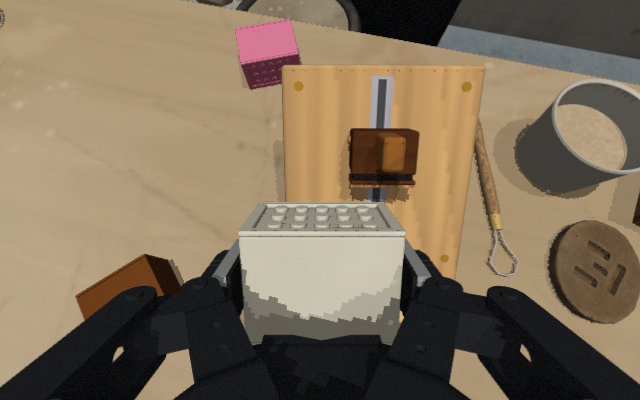

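The block is held square, blank face up, with the dots towards the jaw. Its top far edge runs (241,236) to (405,236) and the lower one (262,204) to (387,204). From those corners I'll compute where the block sits in the grip.

>>> servo_tool --series "-0.032 0.043 0.003 -1.4 1.8 0.3 0.5; -0.032 0.043 0.003 -1.4 1.8 0.3 0.5; -0.032 0.043 0.003 -1.4 1.8 0.3 0.5; -0.032 0.043 0.003 -1.4 1.8 0.3 0.5"

```text
clock: 18.05
position: [0.4654, -0.08, 0.1458]
ee_rot: [-0.036, 0.946, 0.111, 0.304]
contact_force: [0.0, 1.6, -1.7]
width: 0.065
gripper_force: 53.8
```

```bash
python3 fin.py; python3 - <<'E'
from h import *
i=eyes.camera_info("wrist"); s=manip.get_state(); Rn=q2R(s["ee_rot"])
g=np.load("grasp2.npz"); c=g["c"]; RB=R.from_matrix(g["RB"])
from scipy.optimize import least_squares
o=np.array([[22,33,-27],[22,-33,-27],[-22,33,-27],[-22,-33,-27]])/1e3
# camera pose in tool is fixed, so the earlier picture holds
px=np.array([[241,236],[405,236],[262,204],[387,204]])
f=lambda p:(proj(Rn.apply((R.from_rotvec([0,p[3],0])*RB).apply(o)+p[:3])+s["position"],i)-px).ravel()
q=least_squares(f,[*c,0],x_scale=.01); print("block in tool",q.x.round(4),"was",c.round(4),q.fun.round(1))
E
```

```text
18.05 block in bed [ 29.2   0.4 109.9] F bed [-0.7  1.6 -1.7] 0.0649616096955253 tcp bed [ 34.    0.4 101.9]
shift mm [ 0.8  0.4 -0.1] turn [-0.05  0.04 -0.02]
shift mm [-0.1  0.4 83.9] turn [-0.05  0.04 -0.02]
block in tool [-0.0086  0.0008 -0.0052  0.018 ] was [-0.0047  0.     -0.008 ] [ 0.4  0.   1.5  0.1 -0.3 -0.1 -2.3 -0. ]
```

I'll aim 4 mm up the slope for ledge clearance and let the jaw push the block home. Lowering now.

>>> servo_tool --series "0.004 0 0.03 0 0 0 0.5; 0.004 0 0.06 0 0 0 0.5; 0.004 0 0.079 0 0 0 0.5; 0.004 0 0.079 0 0 0 0.5; 0.004 0 0.079 0 0 0 0.5"

```text
clock: 18.55
position: [0.5131, -0.0681, 0.0838]
ee_rot: [-0.036, 0.946, 0.112, 0.304]
contact_force: [-0.2, 0.1, -1.9]
width: 0.0649
gripper_force: 53.6
```

>>> servo_tool --series "0 0 0.001 0 0 0 0.5; 0 0 0.002 0 0 0 0.5; 0 0 0.003 0 0 0 0.5; 0 0 0.003 0 0 0 0.5"

```text
clock: 18.95
position: [0.5144, -0.0691, 0.0813]
ee_rot: [-0.035, 0.946, 0.11, 0.304]
contact_force: [1.0, -0.0, -1.7]
width: 0.0653
gripper_force: 53.6
```

```bash
python3 fin.py
```

```text
18.95 block in bed [33.3 -0.3 28.4] F bed [-0.2 -0.3 -1.9] 0.06530968350305713 tcp bed [38.1 -0.3 20.4]
shift mm [ -2.5  -0.1 -81.7] turn [ 0.04  0.03 -0.08]
shift mm [-3.4 -0.3  2.3] turn [ 0.04  0.03 -0.08]
```

>>> servo_tool --series "0 0 0.001 0 0 0 0.5; 0 0 0.002 0 0 0 0.5; 0 0 0.003 0 0 0 0.5; 0 0 0.003 0 0 0 0.5"

```text
clock: 19.35
position: [0.516, -0.0685, 0.0782]
ee_rot: [-0.035, 0.946, 0.11, 0.303]
contact_force: [-0.0, 0.3, -0.4]
width: 0.0655
gripper_force: 53.6
```

>>> servo_tool --series "0 0 0.0015 0 0 0 0.5; 0 0 0.002 0 0 0 0.5; 0 0 0.002 0 0 0 0.5"

```text
clock: 19.65
position: [0.5164, -0.0683, 0.0778]
ee_rot: [-0.035, 0.946, 0.11, 0.304]
contact_force: [-17.8, -4.6, 20.9]
width: 0.0654
gripper_force: 57.2
```

```bash
python3 fin.py
```

```text
19.65 block in bed [33.1  0.  24.3] F bed [-3.1 -0.4 27.7] 0.06541524447835069 tcp bed [37.8 -0.  16.3]
shift mm [ -2.1   0.2 -85.8] turn [ 0.09  0.   -0.06]
shift mm [-3.  -0.  -1.8] turn [ 0.09  0.   -0.06]
```

On the bed. I'll ease off and slide it down to the ledge.

>>> servo_tool --series "0 0 -0.0015 0 0 0 0.5; -0.001 0 -0.0015 0 0 0 0.5; -0.002 0 -0.0015 0 0 0 0.5; -0.002 0 -0.0015 0 0 0 0.5"

```text
clock: 20.05
position: [0.5148, -0.0688, 0.0768]
ee_rot: [-0.035, 0.946, 0.11, 0.303]
contact_force: [-2.3, -1.8, 2.4]
width: 0.0654
gripper_force: 54.5
```

>>> servo_tool --series "-0.001 0 0 0 0 0 0.5; -0.002 0 0 0 0 0 0.5; -0.002 0 0 0 0 0 0.5"

```text
clock: 20.35
position: [0.5132, -0.0692, 0.0757]
ee_rot: [-0.035, 0.946, 0.11, 0.303]
contact_force: [-1.0, -0.4, 2.2]
width: 0.065
gripper_force: 54.2
```

```bash
python3 - <<'E'
from h import *
B[3]=.0452; json.dump(B,open("bed.json","w"))
E
python3 fin.py
```

```text
20.35 block in bed [27.8 -0.1 22.4] F bed [ 0.4 -0.2  2.4] 0.06504961548261615 tcp bed [32.6 -0.1 14.4]
shift mm [  3.1   0.  -87.6] turn [-0.    0.06 -0.1 ]
shift mm [ 2.2 -0.1 -3.6] turn [-0.    0.06 -0.1 ]
```

>>> servo_tool --series "-0.001 0 0 0 0 0 0.5; -0.002 0 0 0 0 0 0.5; -0.002 0 0 0 0 0 0.5"

```text
clock: 20.65
position: [0.5121, -0.0694, 0.0748]
ee_rot: [-0.035, 0.946, 0.111, 0.304]
contact_force: [2.9, 0.7, 1.4]
width: 0.0648
gripper_force: 54.0
```

>>> servo_tool --series "-0.001 0 0 0 0 0 0.5; -0.002 0 0 0 0 0 0.5; -0.002 0 0 0 0 0 0.5"

```text
clock: 20.95
position: [0.5119, -0.0695, 0.0749]
ee_rot: [-0.036, 0.945, 0.111, 0.305]
contact_force: [5.5, 3.0, 3.6]
width: 0.0652
gripper_force: 53.9
```

```bash
python3 fin.py
```

```text
20.95 block in bed [26.3 -0.1 22.5] F bed [ 7.   1.6 -0.5] 0.06518384118733611 tcp bed [31.1 -0.1 14.6]
shift mm [  5.   -0.1 -87.4] turn [-0.07 -0.18 -0.07]
shift mm [ 3.8 -0.1 -3.4] turn [-0.07 -0.18 -0.07]
```

Ledge reached (7 N). I'll open, back out, and compute the move to the fin from the recorded pose.

>>> servo_tool --series "0.0015 0 0 0 0 0 0.3; 0.0015 0 0 0 0 0 0; 0.0015 0 0 0 0 0 0; 0.0015 0 0 0 0 0 0; 0.0015 0 0 0 0 0 0"

```text
clock: 21.45
position: [0.5106, -0.0696, 0.0738]
ee_rot: [-0.035, 0.946, 0.11, 0.303]
contact_force: [0.2, 0.1, 0.3]
width: 0.0854
gripper_force: 0.0
```

>>> servo_tool --series "0 0 -0.03 0 0 0 0; 0 0 -0.07 0 0 0 0; 0 0 -0.11 0 0 0 0; 0.03 0 -0.11 0 0 0 0; 0.06 0 -0.11 0 0 0 0"

```text
clock: 21.95
position: [0.4959, -0.0747, 0.2002]
ee_rot: [-0.034, 0.946, 0.108, 0.304]
contact_force: [0.3, -1.2, -1.0]
width: 0.0856
gripper_force: 0.0
```

>>> servo_tool --series "0 0 0 0 0 0 0; 0 0 0 0 0 0 0"

```text
clock: 22.15
position: [0.4959, -0.0725, 0.1982]
ee_rot: [-0.035, 0.946, 0.111, 0.303]
contact_force: [-0.6, -0.9, -0.5]
width: 0.0852
gripper_force: 0.0
```

```bash
python3 - <<'E'
from h import *
s=manip.get_state(); print(s["clock"],inbed(s["position"]),s["contact_force"],s["width"])
F=np.array([.5620,-.0555,.1338]); print("fin tcp in bed",inbed(F)); go(F,tool(35))
i=eyes.camera_info("wrist"); im=eyes.get_image("wrist"); cv2.imwrite("pics/w8.png",im[:,:,::-1])
# check block top outline: low-saturation pixels
hsv=cv2.cvtColor(im,cv2.COLOR_RGB2HSV); m=((hsv[:,:,1]<50)&(hsv[:,:,2]>70)).astype(np.uint8)
pr=lambda b:np.round(proj([w(b)],i)[0]).tolist()
print("pred top",[pr(p) for p in((54,33,44),(54,-33,44),(0,33,44),(0,-33,44))],"dots low",[pr(p) for p in((54,33,0),(54,-33,0))])
m[300:]=0;m[:,:230]=0;m[:,:]=cv2.morphologyEx(m,cv2.MORPH_OPEN,np.ones((5,5)));n,l,st,_=cv2.connectedComponentsWithStats(m)
for k in range(1,n):
    if st[k,4]>300: print(st[k])
E
```

```text
22.15 [ 88.37453166   0.67167968 124.87140258] [-0.62047555 -0.92075749 -0.48473326] 0.08524149919349812
fin tcp in bed [107.36625821   1.8657607   32.98196522]
shift mm [18.2 -1.2 92.1] turn [ 0.02 -0.52  0.01]
pred top [[280.0, 246.0], [365.0, 246.0], [282.0, 307.0], [362.0, 307.0]] dots low [[286.0, 227.0], [358.0, 227.0]]
[ 410   42  230   74 8896]
[ 485  110   97   85 3183]
[312 114  19  45 844]
[ 281  212   83   88 5774]
[427 246  39  51 629]
```

The block outline columns (281..364) match the prediction (280..365), so it's centred. Now I'll grip the fin.

>>> servo_tool --series "0.018 -0.001 0.04 0 -0.5 0 0; 0.018 -0.001 0.075 0 -0.5 0 0; 0.018 -0.001 0.092 0 -0.5 0 0; 0.018 -0.001 0.092 0 -0.5 0 0; 0.018 -0.001 0.092 0 -0.5 0 0" --squeeze 40

```text
clock: 22.7
position: [0.5611, -0.056, 0.1329]
ee_rot: [-0.036, 0.948, 0.11, 0.298]
contact_force: [0.0, -0.3, 0.4]
width: 0.0857
gripper_force: 0.0
```

>>> servo_tool --series "0 0 0 0 0 0 0.8; 0 0 0 0 0 0 1; 0 0 0 0 0 0 1; 0 0 0 0 0 0 1; 0 0 0 0 0 0 1"

```text
clock: 23.2
position: [0.5625, -0.0565, 0.1348]
ee_rot: [-0.035, 0.947, 0.111, 0.3]
contact_force: [-7.3, -0.8, 10.0]
width: 0.0133
gripper_force: 44.2
```

>>> servo_tool --series "0 0 0 0 0 0 1; 0 0 0 0 0 0 1; -0.006 0 0 0 0 0 1; -0.012 0 0 0 0 0 1; -0.018 0 0 0 0 0 1"

```text
clock: 23.7
position: [0.55, -0.0595, 0.1259]
ee_rot: [-0.035, 0.946, 0.111, 0.301]
contact_force: [3.1, 3.4, 5.5]
width: 0.0134
gripper_force: 42.8
```

```bash
cat > st.py <<'E'
from h import *
r,_=bedT(B)
F=[]
s=manip.get_state(); print(s["clock"],"tcp bed",inbed(s["position"]).round(2),"F bed",r.inv().apply(s["contact_force"]).round(1),s["width"],s["gripper_force"])
E
python3 st.py
```

```text
23.7 tcp bed [92.46  0.75 33.74] F bed [6.3 2.6 2.3] 0.013377226669714408 42.84810662269592
```

>>> servo_tool --series "-0.004 0 0 0 0 0 1; -0.007 0 0 0 0 0 1; -0.009 0 0 0 0 0 1; -0.009 0 0 0 0 0 1"

```text
clock: 24.1
position: [0.5424, -0.0613, 0.1204]
ee_rot: [-0.035, 0.947, 0.111, 0.301]
contact_force: [0.5, 1.9, 6.3]
width: 0.0132
gripper_force: 43.1
```

```bash
python3 st.py
```

```text
24.1 tcp bed [82.98  0.8  33.7 ] F bed [4.3 1.7 4.7] 0.01324363806438955 43.06885063648224
```

>>> servo_tool --series "-0.001 0 0 0 0 0 1; -0.001 0 0 0 0 0 1"

```text
clock: 24.3
position: [0.5419, -0.0615, 0.12]
ee_rot: [-0.035, 0.947, 0.111, 0.301]
contact_force: [0.5, 3.0, 5.9]
width: 0.0132
gripper_force: 43.1
```

```bash
python3 st.py
```

```text
24.3 tcp bed [82.3   0.72 33.73] F bed [4.4 2.8 4.2] 0.013152072781917433 43.050997853279114
```

>>> servo_tool --series "-0.001 0 0 0 0 0 1; -0.001 0 0 0 0 0 1"

```text
clock: 24.5
position: [0.5414, -0.0616, 0.1197]
ee_rot: [-0.035, 0.946, 0.111, 0.301]
contact_force: [3.4, 3.0, 7.3]
width: 0.0133
gripper_force: 42.9
```

```bash
python3 st.py
```

```text
24.5 tcp bed [81.7   0.75 33.74] F bed [7.5 2.1 3.7] 0.013294784550648456 42.87537932395935
```

>>> servo_tool --series "-0.001 0 0 0 0 0 1; -0.002 0 0 0 0 0 1; -0.002 0 0 0 0 0 1"

```text
clock: 24.8
position: [0.5407, -0.0618, 0.1192]
ee_rot: [-0.035, 0.946, 0.111, 0.302]
contact_force: [6.4, 4.3, 7.5]
width: 0.0133
gripper_force: 42.6
```

```bash
python3 st.py
```

```text
24.8 tcp bed [80.8   0.74 33.75] F bed [10.2  2.7  2. ] 0.013284480852593815 42.571799755096436
```

>>> servo_tool --series "-0.001 0 0 0 0 0 1; -0.001 0 0 0 0 0 1"

```text
clock: 25.0
position: [0.5404, -0.0619, 0.119]
ee_rot: [-0.036, 0.946, 0.111, 0.302]
contact_force: [8.0, 6.4, 7.1]
width: 0.0133
gripper_force: 42.4
```

```bash
python3 st.py
```

```text
25.0 tcp bed [80.43  0.7  33.79] F bed [11.7  4.4  0.5] 0.013324316577732987 42.4129718542099
```

>>> servo_tool --series "-0.001 0 0 0 0 0 1; -0.002 0 0 0 0 0 1; -0.002 0 0 0 0 0 1; -0.002 0 0 0 0 0 1"

```text
clock: 25.4
position: [0.5397, -0.062, 0.1185]
ee_rot: [-0.036, 0.946, 0.111, 0.303]
contact_force: [11.9, 9.1, 8.2]
width: 0.0133
gripper_force: 42.1
```

```bash
python3 st.py
```

```text
25.4 tcp bed [79.57  0.69 33.81] F bed [15.9  6.1 -1.1] 0.013266736718340824 42.13389694690704
```

>>> servo_tool --series "0 0 0 0 0 0 0.5; 0 0 0 0 0 0 0; 0 0 0 0 0 0 0; 0 0 0 0 0 0 0; 0 0 0 0 0 0 0"

```text
clock: 25.9
position: [0.5351, -0.0629, 0.1143]
ee_rot: [-0.035, 0.947, 0.11, 0.299]
contact_force: [-0.1, 0.5, 1.1]
width: 0.0836
gripper_force: 0.0
```

>>> servo_tool --series "0 0 -0.03 0 0 0 0; 0 0 -0.07 0 0 0 0; 0 0 -0.10 0 0 0 0; 0 0 -0.10 0 0 0 0; 0 0 -0.10 0 0 0 0"

```text
clock: 26.4
position: [0.4794, -0.0764, 0.1969]
ee_rot: [-0.034, 0.947, 0.11, 0.3]
contact_force: [0.4, -0.2, 0.2]
width: 0.0858
gripper_force: 0.0
```

```bash
cat > chk.py <<'E'
from h import *
from scipy.optimize import least_squares
i=eyes.camera_info("wrist"); im=eyes.get_image("wrist"); cv2.imwrite("pics/w9.png",im[:,:,::-1])
pr=lambda b:np.round(proj([w(b)],i)[0],1).tolist()
print("block top",[pr(p) for p in((54,33,44),(54,-33,44),(0,33,44),(0,-33,44))],"jaw back for 52",[pr((92,y,29)) for y in(23,-23)],"ledge",[pr((-26,y,24)) for y in(23,-23)])
g=cv2.cvtColor(im,cv2.COLOR_RGB2HSV)
u=int(pr((0,15,0))[0])
for y in(28,15): 
    u=int(pr((60,y,30))[0]); print("col",u,[(v,*g[v,u].tolist()) for v in range(int(pr((92,y,29))[1])-12,int(pr((0,y,44))[1])+10,3)])
v=int(pr((27,0,44))[1]); print("row",v,[(u,*g[v,u].tolist()) for u in [*range(270,295,2),*range(352,380,2)]])
E
python3 st.py; python3 chk.py
```

```text
26.4 tcp bed [ 73.75   0.75 133.5 ] F bed [ 0.4 -0.2 -0. ] 0.08579942603072903 0.0
block top [[280.7, 224.3], [363.6, 224.1], [283.0, 284.7], [361.3, 284.5]] jaw back for 52 [[293.7, 173.6], [350.4, 173.6]] ledge [[297.2, 298.1], [346.9, 298.0]]
col 288 [(161, 16, 122, 188), (164, 17, 123, 188), (167, 17, 126, 188), (170, 16, 125, 189), (173, 17, 128, 189), (176, 17, 130, 185), (179, 16, 127, 189), (182, 16, 127, 187), (185, 17, 126, 186), (188, 17, 125, 187), (191, 16, 125, 179), (194, 17, 126, 200), (197, 17, 122, 196), (200, 17, 126, 204), (203, 17, 127, 199), (206, 17, 126, 202), (209, 17, 127, 200), (212, 22, 35, 161), (215, 23, 32, 157), (218, 22, 29, 156), (221, 26, 31, 141), (224, 23, 28, 110), (227, 29, 25, 205), (230, 29, 27, 210), (233, 23, 33, 208), (236, 22, 36, 207), (239, 23, 33, 206), (242, 21, 33, 208), (245, 22, 32, 206), (248, 23, 31, 206), (251, 21, 33, 209), (254, 26, 31, 206), (257, 25, 33, 204), (260, 25, 31, 205), (263, 22, 34, 205), (266, 23, 34, 204), (269, 25, 30, 205), (272, 24, 30, 205), (275, 22, 33, 207), (278, 24, 35, 177), (281, 22, 32, 143), (284, 24
[... 849 characters left out ...]
, 25, 30, 204), (278, 24, 32, 206), (281, 25, 30, 203), (284, 21, 29, 151), (287, 18, 100, 120), (290, 19, 188, 168), (293, 13, 193, 90)]
row 255 [(270, 16, 123, 188), (272, 16, 125, 192), (274, 16, 125, 200), (276, 17, 124, 204), (278, 17, 126, 184), (280, 16, 125, 185), (282, 22, 46, 177), (284, 23, 34, 205), (286, 22, 33, 207), (288, 23, 34, 204), (290, 26, 30, 203), (292, 26, 32, 202), (294, 25, 31, 204), (352, 21, 33, 209), (354, 23, 34, 207), (356, 24, 30, 204), (358, 24, 31, 204), (360, 23, 32, 205), (362, 17, 86, 178), (364, 16, 124, 202), (366, 16, 124, 194), (368, 16, 128, 188), (370, 16, 124, 194), (372, 17, 126, 200), (374, 16, 128, 203), (376, 17, 125, 204), (378, 17, 125, 200)]
```

The picture data fit: the block top spans rows 225–285 (predicted 224–285) and is centred. The jaw back is at row 172, which puts the opening near 53 mm. The push force rose from about 5 N to 16 N at roughly 4 N/mm, so the pad is compressed by about 2.3 mm. I'm handing in.

```bash
python3 -c "
from rig import manip; print(manip.sign_off())"
```

```text
the job is handed in; nothing more can be done
None
```

The job is handed in at about 26 s on the clock, with no verdict returned: the block sits blank face up on the bed, against the ledge and centred, with the jaw closed on it at about 53 mm opening (from the camera) and an estimated 7 N hold, and the gripper is clear; I never steered near the loop tool, water pot or clay disc, but did not measure them at the end.

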